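# Turn the raffle drum hatch-up and open it

## Task

The raffle drum on the tasting table must be opened so that more prize capsules can go in without the ones inside falling out. Push the spokes of its star wheel round, one after another, with a fingertip until the drum's hatch faces straight up, and only then push the hatch cover fully open. Nothing is to be gripped or lifted: leave the machine where it stands and do not disturb the bottle, the jar or the bowl beside it.

Things in the scene. Friction and masses are not known exactly. Their poses are not given: they have to be found in the camera images.
- raffle_machine: stand of the raffle drum, loose on rubber feet, about 3.6 kg: plywood board 190 (x) x 300 (y) x 20 mm high, aluminium A-frames at y = -134 and +134 mm. Origin under the board's middle at table height; z up, y along the axle toward the star wheel, x away from the robot. The axle lies 155 mm above the table. Clear eight-sided drum, 168 mm across flats; white end discs of 192 mm at y = +-118 mm
- star_wheel: star wheel on the axle, fixed to the drum: black hub (42 mm) and six straight steel spokes, 12 mm thick, 60 degrees apart, in the plane y = +175 mm of the stand, with black 20 mm ball knobs centred 105 mm from the axle. Origin: hub centre, on the axle; y along the axle; z along one spoke, the one that points the same way as the hatch. It turns with the drum
- drum (a joint): angle of drum and star wheel, rad: 0 or 6.283 = hatch straight up; from there growing values carry the hatch toward the stand's +x. Turns endlessly either way in a stiff bearing (about 0.14 N m, 1.5 N at a knob) and stays where it is left. Starts with the hatch on the lower side. Three loose 36 mm capsules lie in the drum
- hatch (a joint): how far the black hatch cover is open, m: 0 closed (start), 0.085 fully open. It slides along the axle, away from the star wheel (toward the stand's -y), takes about 2 N and stays where it is left
- hatch_rib (a point): middle of the top edge of the thumb rib on the black sliding cover, 107 mm from the axle. The rib stands across the cover: 46 mm along x, 8 mm along y, 18 mm above the cover's face. The cover measures 58 x 100 mm (100 along the axle), rib across its middle; closed, the rib lies at y = +50 mm of the stand. Site z points outward, up when the hatch is up; y as the stand's y
- prize_bottle: glass juice bottle standing at the stand's -y end, 61 mm diameter, 240 mm high, origin under its foot: a bystander
- prize_jar: screw-lid glass jar standing at the stand's -y end on the robot's side, 68 mm diameter, 67 mm high, origin under its foot: a bystander
- capsule_bowl: white bowl of capsules standing past the star wheel at the stand's +y end, 124 mm diameter, 67 mm high with its capsules, origin under its foot: a bystander

How it is judged:
By the outcome, as a careful person would: the job done as asked, in the order asked, and still so for the second after the job is handed in, with the robot touching nothing.
It also fails if it takes over 61 s, if anything falls off the work surface, if the arm or the gripper's body presses on something with over 40 N, if the wrist force passes 120 N, or if a joint passes its speed limit or range.

## Robot

A 6-joint arm with a two-finger parallel gripper is mounted at the origin on a cart in front of the work surface, level with it; the furniture and walls round the work are solid. World frame = base frame: x ahead of the robot, y to its left, z up, the work surface at z = 0. Lengths are in m, angles in degrees, forces in N, time in s.
With the tool pointing down it reaches from about 0.375 to 0.9 m from the base axis. Payload 3.1 kg.
Tool frame: the origin (TCP) lies on the centre line of the jaws, within the pads' length; the fingertips stand 22 mm ahead of it and the grasp point (between the pads) lies 3 mm ahead of it; y points along the fingers, z is the direction in which the jaws open and shut, and the axes are right-handed (so a half turn about y gives the same grasp; the last joint's range is limited). The gripper opens to 87 mm and grips with 3 to 60 N. Pads are 19 mm wide; open, the fingers measure 117 mm over their backs; the gripper's body (75 mm by 190 mm) begins 51 mm behind the grasp point.
Start: joints at [-73.94, 30.224, 82.088, -0, 67.689, -10.227], TCP at [0.277, -0.56, 0.245] pointing down, gripper open.
Joint ranges: [-176.69, 176.69], [-43.24, 126.21], [12.49, 139.97], [-82, 262], [0, 151.66], [-163.58, 163.58]. Speed limits (degrees/s): [159.86, 159.86, 180, 180, 180, 180].

## Interface

Orientations are given as a 3x3 rotation matrix whose columns are the frame's x, y, z axes.
In Python, from rig import bot gives the robot as it stands.
- The arm moves only by the tool jog_arm, never from a script. Its argument "motion" is one flat list of numbers, 6 for each row, row after row: the shift along the tool's x, y, z in mm, then the turn, a rotation vector about the tool's x, y, z in degrees. A call has 1 to 20 rows; each row is the pose to reach, as a shift and turn from the pose commanded when the call began, along the tool's axes at that moment; what a row does not reach only later rows make up. A row lasts 1/8 s, in which the tool goes at most 62.5 mm and 10.7 degrees, less where a joint would pass 70% of its speed; a pose out of reach is approached as far as the arm can. A call with a gripper value outside its range is refused whole. "gripper" is the opening, from 0 (shut) to 1 (fully open), set as the call begins (left out, the last holds). The fingers move at their own pace and stop on an object; the grip force is fixed at half the most. Time passes only in rows, so rows that repeat a pose let the fingers close. It gives the time, the measured TCP pose, the force and the opening at its end, in the units of the state.
- bot.read_state(): the state, without advancing time (a new reading comes with each control period).
- bot.capture(name): name is "scene" or "top"; returns (picture, depth): 400x640x3 uint8, red, green, blue; 400x640 float32, m along the optical axis (not along the pixel's ray), 0 where there is no reading.
- bot.get_calibration(name): a dict with "mtx" (3x3 intrinsics, pixels), "pose" (4x4, takes a point from camera to world coordinates). Camera axes: x right, y up, looking along -z (the intrinsics and any distortion apply to the point x, -y, -z); pixel columns grow to the right and rows downward; lengths in m; the calibration is good to about 2 mm. A picture is of the moment at which its call begins. get_calibration takes no time and is no camera call.
- bot.hand_in(): hands the job in, once; it reports no verdict.
The state is a dict: "time_s": time; "joint_positions": joint angles; "qvel": joint speeds; "tau": joint torques, N m; "position": TCP position; "tcp_rot": TCP orientation; "force": force on the tool from outside, world axes, zero at the start; "moment": the same for the moment, N m; "opening": opening from 0.0 (shut) to 1.0 (fully open).
Only numpy, scipy, OpenCV 4.12 (cv2) and the standard library are available. Lean on these libraries where they do the work, as an engineer would, in place of code of your own. Each camera call takes 0.05 s, during which the arm holds its last target.

## Working session

There is one attempt and no reset: what is moved stays moved. The work goes in short steps, Python scripts to look and compute and a tool call to move; the robot and the scene stay as the last step left them, time stands still between calls to the robot, and variables do not carry over. Pictures are saved under pics/ and viewed, and the job is handed in when it is done.

Besides the shell and the picture viewer there is one more tool, called after "Emit:" as name(argument=value, ...) on one line, values as JSON. jog_arm: Moves the arm, as the interface text tells. Its arguments: {"type":"object","properties":{"motion":{"type":"array","items":{"type":"number"}},"gripper":{"type":"number"}},"required":["motion"]}

```bash
ls; mkdir -p pics; python3 - <<'E'
from rig import bot
import cv2,numpy as np
s=bot.read_state();print(s)
for n in("scene","top"):
    p,d=bot.capture(n);cv2.imwrite(f"pics/{n}0.png",p[:,:,::-1]);np.save(f"pics/{n}0.npy",d)
    c=bot.get_calibration(n);print(n,c)
E
```

```text
pics
{'time_s': 0.0, 'joint_positions': array([-7.39393221e+01,  3.02784749e+01,  8.21557946e+01, -1.15143022e-03,
        6.76882056e+01, -1.02258257e+01]), 'qvel': array([-0.04848128, -0.01844359,  0.05079842, -0.00876799,  0.00128893,
        0.0054803 ]), 'tau': array([-4.25033213e-04, -4.40045929e+01, -1.76591992e+01,  6.34354027e-02,
        5.81469701e-02, -1.42283420e-04]), 'position': array([ 0.27663331, -0.5596908 ,  0.24358013]), 'tcp_rot': array([[-8.96587496e-01, -6.09242013e-04,  4.42866223e-01],
       [-4.42866494e-01,  2.04901680e-03, -8.96585227e-01],
       [-3.61202943e-04, -9.99997715e-01, -2.10693572e-03]]), 'force': array([-0.43088851, -0.45478055,  0.48077876]), 'moment': array([ 0.00131889, -0.06075679, -0.02233627]), 'opening': 0.9973233600862076}
scene {'mtx': array([[364.04785695,   0.        , 322.61537665],
       [  0.        , 364.04785695, 199.55870011],
       [  0.        ,   0.        ,   1.        ]]), 'pose': array([[ 0.58360945, -0.60674205,  0.53968888,  1.12081453],
       [ 0.81185587,  0.44990872, -0.37211851, -0.38435366],
       [-0.01703078,  0.65532147,  0.75515808,  0.94060633],
       [ 0.        ,  0.        ,  0.        ,  1.        ]])}
top {'mtx': array([[411.07698932,   0.        , 317.83180286],
       [  0.        , 411.07698932, 200.72351306],
       [  0.        ,   0.        ,   1.        ]]), 'pose': array([[ 0.01951887,  0.99834482, -0.05409841,  0.52041995],
       [-0.99975761,  0.02004047,  0.00911605,  0.01703814],
       [ 0.01018512,  0.05390736,  0.998494  ,  1.17917233],
       [ 0.        ,  0.        ,  0.        ,  1.        ]])}
```

View pics/scene0.png

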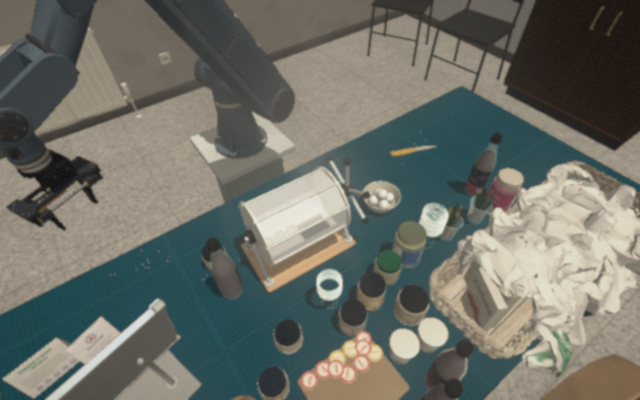

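View pics/top0.png

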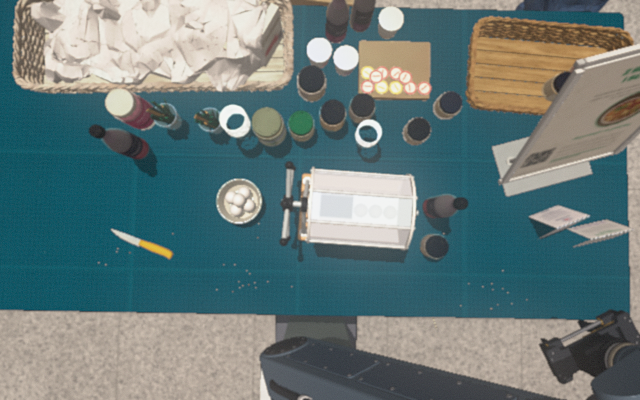

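```bash
python3 - <<'E'
import cv2
a=cv2.imread("pics/top0.png")[150:265,210:470];cv2.imwrite("pics/t0z.png",cv2.resize(a,None,fx=3,fy=3,interpolation=cv2.INTER_CUBIC))
a=cv2.imread("pics/scene0.png")[140:310,190:420];cv2.imwrite("pics/s0z.png",cv2.resize(a,None,fx=3.4,fy=3.4,interpolation=cv2.INTER_CUBIC))
E
```

```text
(no output)
```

View pics/t0z.png

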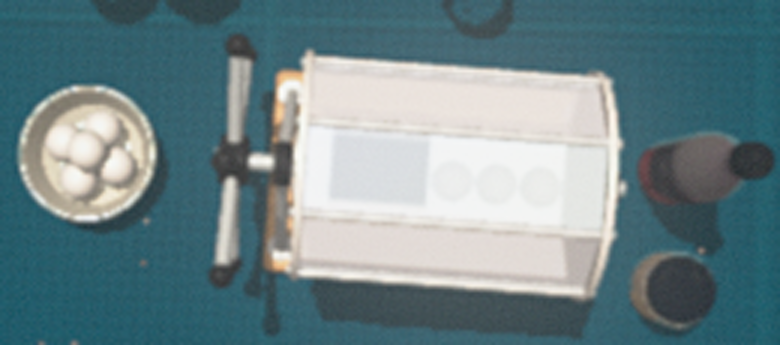

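View pics/s0z.png

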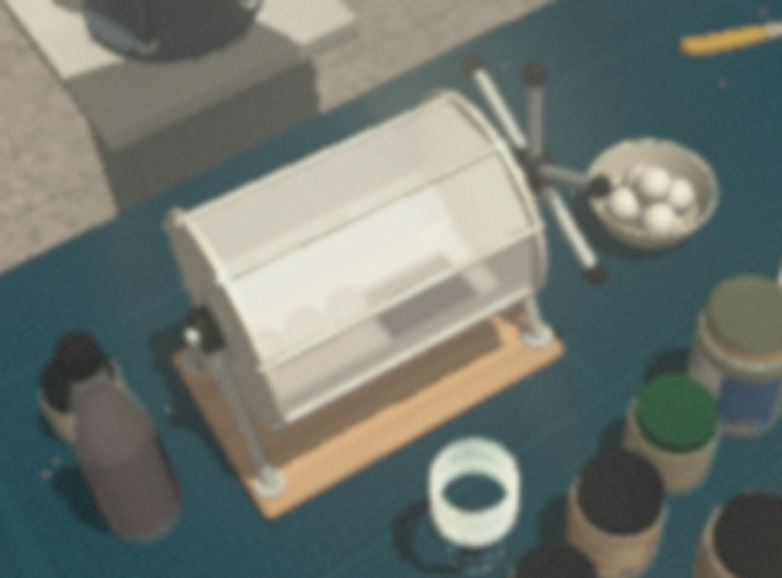

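```bash
cat > h.py <<'E'
import numpy as np,cv2
from rig import bot
C={n:bot.get_calibration(n) for n in("scene","top")}
def proj(n,P):
    P=np.atleast_2d(P);c=C[n];T=np.linalg.inv(c["pose"]);q=P@T[:3,:3].T+T[:3,3]
    u=np.stack([q[:,0],-q[:,1],-q[:,2]],1)@c["mtx"].T;return u[:,:2]/u[:,2:]
def ray(n,uv):
    c=C[n];d=np.linalg.inv(c["mtx"])@np.array([uv[0],uv[1],1.]);d=c["pose"][:3,:3]@np.array([d[0],-d[1],-d[2]]);return c["pose"][:3,3],d
def onz(n,uv,z):
    o,d=ray(n,uv);return o+d*(z-o[2])/d[2]
def stand(p,q):
    x,y,a=p;c,s=np.cos(a),np.sin(a);R=np.array([[c,-s,0],[s,c,0],[0,0,1]]);return np.atleast_2d(q)@R.T+np.array([x,y,0])
def knob(phi,k): 
    a=phi+k*np.pi/3;return np.array([.105*np.sin(a),.175,.155+.105*np.cos(a)])
def snap(tag,tb=(150,265,210,470),sb=(140,310,190,420)):
    out={}
    for n,b,f in(("top",tb,3),("scene",sb,3.4)):
        p,d=bot.capture(n);p=np.ascontiguousarray(p[:,:,::-1]);out[n]=(p,d)
        cv2.imwrite(f"pics/{tag}_{n}.png",cv2.resize(p[b[0]:b[1],b[2]:b[3]],None,fx=f,fy=f,interpolation=cv2.INTER_CUBIC))
    return out
E
cat > fit.py <<'E'
from h import *
from scipy.optimize import least_squares
sz=lambda x,y:np.array([190+x/3.4-.35,140+y/3.4-.35]); tz=lambda x,y:np.array([210+x/3-.33,150+y/3-.33])
fx=[("scene",sz(268,512),(.095,-.15,.02)),("scene",sz(563,348),(.095,.15,.02)),("scene",sz(175,354),(-.095,-.15,.02)),
 ("scene",sz(538,165),(0,.175,.155)),("top",tz(230,160),(0,.175,.165))]
kn=[("scene",sz(475,62)),("scene",sz(534,73)),("scene",sz(600,187)),("scene",sz(597,273)),("top",tz(240,45)),("top",tz(220,275))]
def res(v,full=False):
    p=v[:3];r=[]
    for n,uv,q in fx: r.append(proj(n,stand(p,q))[0]-uv)
    for n,uv in kn:
        c=[proj(n,stand(p,knob(v[3],k)))[0]-uv for k in range(6)];r.append(min(c,key=lambda e:e@e))
    return np.array(r) if full else np.ravel(r)
for f0 in np.deg2rad(range(-30,30,10)):
    s=least_squares(res,[.49,.05,0,f0],x_scale=[.1,.1,.1,.1]);print(np.round(s.x,4),np.rad2deg(s.x[2:]),s.cost)
    if s.cost<60: print(np.round(res(s.x,True),1).tolist())
E
python3 fit.py; python3 - <<'E'
from h import *
print(onz("top",(287,203),.155))
for n,uv,z in(("top",(242,203),.06),("top",(436,247),.067),("top",(460,204),.24)):print(uv,onz(n,uv,z))
E
```

```text
[ 0.5581 -0.0907 -0.0578 -0.0523] [-3.31188859 -2.99560436] 4.482855435433676
[[-0.3, 0.7], [1.4, -0.4], [-1.1, -1.0], [-1.0, 0.7], [0.6, -0.0], [0.1, 0.8], [0.3, 0.4], [0.4, 0.0], [-0.3, 0.1], [-1.0, 0.3], [-0.4, 0.3]]
[ 0.5581 -0.0907 -0.0578 -0.0523] [-3.3118886  -2.99560427] 4.482855435433753
[[-0.3, 0.7], [1.4, -0.4], [-1.1, -1.0], [-1.0, 0.7], [0.6, -0.0], [0.1, 0.8], [0.3, 0.4], [0.4, 0.0], [-0.3, 0.1], [-1.0, 0.3], [-0.4, 0.3]]
[ 0.5581 -0.0907 -0.0578 -0.0523] [-3.31188859 -2.99560431] 4.482855435433698
[[-0.3, 0.7], [1.4, -0.4], [-1.1, -1.0], [-1.0, 0.7], [0.6, -0.0], [0.1, 0.8], [0.3, 0.4], [0.4, 0.0], [-0.3, 0.1], [-1.0, 0.3], [-0.4, 0.3]]
[ 0.5581 -0.0907 -0.0578 -0.0523] [-3.31188948 -2.99560919] 4.482855435441911
[[-0.3, 0.7], [1.4, -0.4], [-1.1, -1.0], [-1.0, 0.7], [0.6, -0.0], [0.1, 0.8], [0.3, 0.4], [0.4, 0.0], [-0.3, 0.1], [-1.0, 0.3], [-0.4, 0.3]]
[ 0.5581 -0.0907 -0.0578 -0.0523] [-3.31188944 -2.99560887] 4.482855435440805
[[-0.3, 0.7], [1.4, -0.4], [-1.1, -1.0], [-1.0, 0.7], [0.6, -0.0], [0.1, 0.8], [0.3, 0.4], [0.4, 0.0], [-0.3, 0.1], [-1.0, 0.3], [-0.4, 0.3]]
[ 0.5581 -0.0907 -0.0578  0.9949] [-3.31188873 57.00439492] 4.482855435433837
[[-0.3, 0.7], [1.4, -0.4], [-1.1, -1.0], [-1.0, 0.7], [0.6, -0.0], [0.1, 0.8], [0.3, 0.4], [0.4, 0.0], [-0.3, 0.1], [-1.0, 0.3], [-0.4, 0.3]]
[0.56868577 0.08441483 0.155     ]
(242, 203) [0.5707143 0.2129848 0.06     ]
(436, 247) [ 0.46192841 -0.31469486  0.067     ]
(460, 204) [ 0.57032376 -0.31794159  0.24      ]
```

```bash
python3 - <<'E'
from h import *
p=(.5581,-.0907,-.0578)
for deg in(117,177,237):
    a=np.deg2rad(deg);n=np.array([np.sin(a),0,np.cos(a)]);t=np.array([np.cos(a),0,-np.sin(a)])
    q=[n*.087+t*u+np.array([0,y,.155]) for u,y in((-.029,0),(.029,0),(.029,.1),(-.029,.1))]
    w=stand(p,q);print(deg,np.round((proj("top",w)-[210,150])*3).tolist(),np.round((proj("scene",w)-[190,140])*3.4).tolist())
# wheel, bowl distances
print(stand(p,[[0,.175,.155],[0,.05,.262],[0,-.035,.262]]))
E
```

```text
117 [[447.0, 70.0], [439.0, 106.0], [326.0, 97.0], [330.0, 61.0]] [[415.0, 340.0], [401.0, 354.0], [502.0, 300.0], [521.0, 284.0]]
177 [[434.0, 142.0], [429.0, 206.0], [319.0, 198.0], [324.0, 134.0]] [[384.0, 342.0], [350.0, 298.0], [447.0, 249.0], [482.0, 290.0]]
237 [[428.0, 243.0], [431.0, 281.0], [313.0, 272.0], [316.0, 234.0]] [[331.0, 262.0], [308.0, 203.0], [407.0, 157.0], [427.0, 214.0]]
[[ 0.56820937  0.08400776  0.155     ]
 [ 0.56098839 -0.0407835   0.262     ]
 [ 0.55607813 -0.12564155  0.262     ]]
```

```bash
cat >> h.py <<'E'
P0=(.5581,-.0907,-.0578)
def rel(q,p=P0):
    """shift (mm, tool axes) and turn to bring TCP to stand point q, tool z along stand x, pointing down"""
    from scipy.spatial.transform import Rotation as Ro
    s=bot.read_state();R=s["tcp_rot"];w=stand(p,q)[0]
    a=p[2];z=np.array([np.cos(a),np.sin(a),0]);y=np.array([0,0,-1.]);x=np.cross(y,z);Rd=np.stack([x,y,z],1)
    return np.round(R.T@(w-s["position"])*1000,1).tolist(),np.round(Ro.from_matrix(R.T@Rd).as_rotvec(degrees=True),1).tolist()
def where(p=P0):
    s=bot.read_state();d=s["position"]-np.array([p[0],p[1],0]);c,n=np.cos(p[2]),np.sin(p[2]);return np.round([c*d[0]+n*d[1],-n*d[0]+c*d[1],d[2]],4),np.round(s["force"],1),s["time_s"]
E
python3 -c "
from h import *
print(rel((-.045,.175,.36)),rel((-.045,.175,.36))[0],where())"
```

```text
([-507.4, -115.3, -470.6], [0.1, -60.4, -0.1]) [-507.4, -115.3, -470.6] (array([-0.2539, -0.4846,  0.2437]), array([-0.2, -0.4,  0.6]), 0.1)
```

Emit:
jog_arm(motion=[0,-58,0,0,0,0,0,-115,0,0,0,0,-36,-115,-34,0,-4,0,-72,-115,-67,0,-9,0,-109,-115,-101,0,-13,0,-145,-115,-134,0,-17,0,-181,-115,-168,0,-22,0,-217,-115,-202,0,-26,0,-254,-115,-235,0,-30,0,-290,-115,-269,0,-35,0,-326,-115,-302,0,-39,0,-362,-115,-336,0,-43,0,-399,-115,-370,0,-47,0,-435,-115,-403,0,-52,0,-471,-115,-437,0,-56,0,-507,-115,-470,0,-60,0,-507,-115,-470,0,-60.4,0], gripper=0)

```text
time_s: 2.22
position: [0.5235, 0.0884, 0.359]
tcp_rot: [[-0.053, -0.001, 0.999], [-0.999, 0.001, -0.053], [-0.001, -1.0, -0.001]]
force: [-0.6, -1.1, -0.8]
opening: 0.004
```

```bash
python3 -c "
from h import *
snap('a1');print(where(),rel((-.045,.175,.237)))"
```

```text
(array([-0.0455,  0.1741,  0.359 ]), array([-0.3,  0.7, -0.5]), 2.325) ([-1.0, 122.0, 0.7], [0.1, 0.1, 0.0])
```

View pics/a1_top.png

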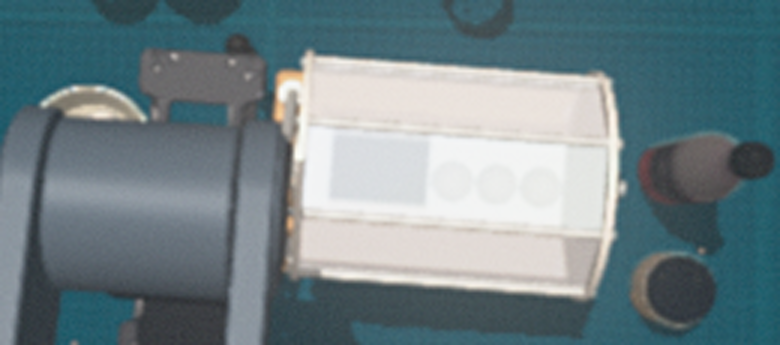

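View pics/a1_scene.png

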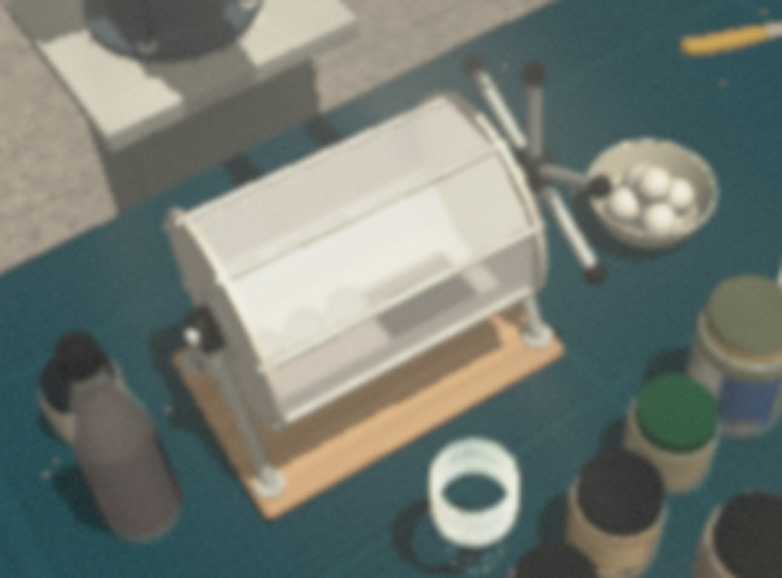

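```bash
python3 -c "
from h import *
print((proj('scene',[[.5235,.0884,.337],[.5235,.0884,.359]])),proj('top',[[.5235,.0884,.337]]))
p,d=bot.capture('scene');cv2.imwrite('pics/a2.png',p[:,:,::-1])"
```

```text
[[339.97230182 131.04735698]
 [340.13439273 124.23478085]] [[278.76865048 220.72621305]]
```

View pics/a2.png

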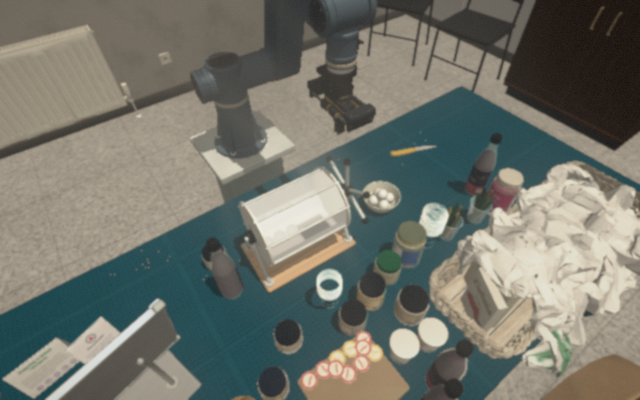

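Emit:
jog_arm(motion=[-1,45,0,0,0,0,-1,90,0,0,0,0,-1,122,0,0,0,0,-1,122,8,0,0,0,-1,122,16,0,0,0,-1,122,24,0,0,0,-1,122,32,0,0,0,-1,122,40,0,0,0,-1,122,40,0,0,0])

```text
time_s: 3.5
position: [0.5645, 0.0844, 0.2379]
tcp_rot: [[-0.058, 0.002, 0.998], [-0.998, 0.0, -0.058], [-0.0, -1.0, 0.002]]
force: [-0.3, 0.1, 0.3]
opening: 0.005
```

```bash
python3 -c "
from h import *
snap('b1',sb=(90,260,240,470));print(where())"
```

```text
(array([-0.0048,  0.1752,  0.2375]), array([-0.3,  0.8,  0.5]), 3.6)
```

View pics/b1_scene.png

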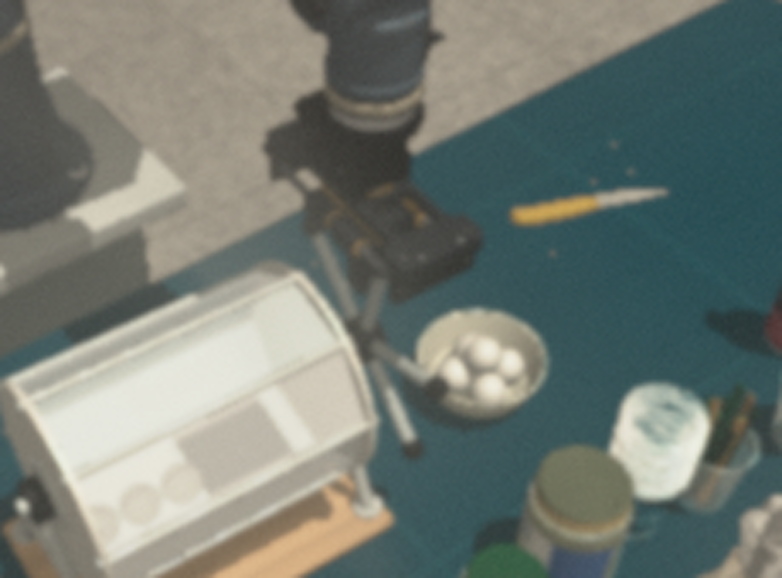

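Emit:
jog_arm(motion=[0,0,8,0,0,0,0,0,16,0,0,0,0,0,24,0,0,0,0,0,32,0,0,0,0,0,32,0,0,0,0,0,28,0,0,0,0,-45,0,0,0,0,0,-90,-30,0,0,0,0,-90,-60,0,0,0,0,-90,-60,0,0,0])

```text
time_s: 4.85
position: [0.5015, 0.0881, 0.3286]
tcp_rot: [[-0.057, 0.001, 0.998], [-0.998, -0.0, -0.057], [-0.0, -1.0, 0.001]]
force: [0.2, -0.3, 0.7]
opening: 0.003
```

```bash
python3 -c "
from h import *
snap('b2',sb=(90,260,240,470));print(where())"
```

```text
(array([-0.0645,  0.175 ,  0.3279]), array([-0.2, -0.2, -1.2]), 4.95)
```

View pics/b2_scene.png

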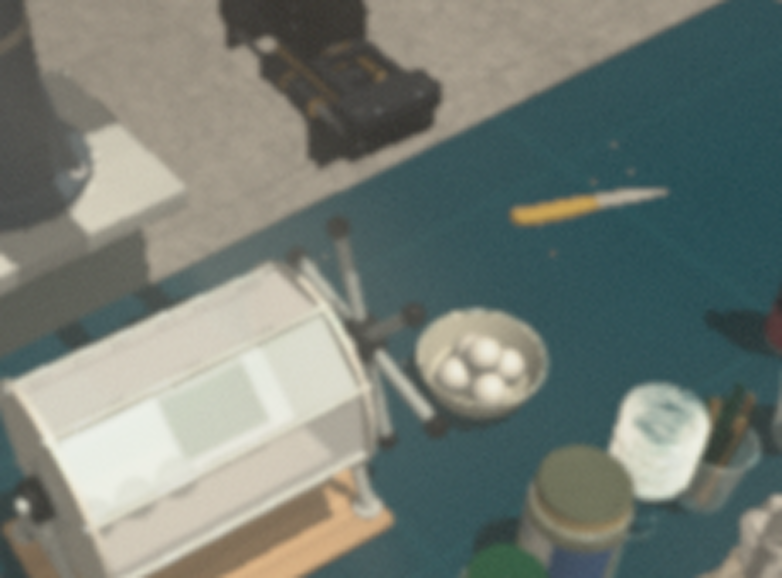

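```bash
cat >> h.py <<'E'
def fitphi(kn,p=P0):
    """kn: list of (cam, full-frame px); returns phi mod 60 deg and residuals"""
    from scipy.optimize import least_squares
    def r(v,per=False):
        o=[]
        for n,uv in kn:
            c=[proj(n,stand(p,knob(v[0],k)))[0]-uv for k in range(6)];o.append(min(c,key=lambda e:e@e))
        return np.round(o,1).tolist() if per else np.ravel(o)
    b=min((least_squares(r,[f]) for f in np.deg2rad(range(-30,30,6))),key=lambda s:s.cost)
    d=np.rad2deg(b.x[0]);return (d+30)%60-30,r(b.x,True)
E
python3 -c "
from h import *
k=[(338,227),(412,315),(434,426),(387,440),(297,258)]
print(fitphi([('scene',np.array([240+x/3.4-.35,90+y/3.4-.35])) for x,y in k]))"
```

```text
(np.float64(-23.51460738028882), [[0.4, -0.1], [0.6, -0.5], [0.9, -0.2], [0.2, -0.4], [0.5, -0.2]])
```

Emit:
jog_arm(motion=[0,0,-10,0,0,0,0,45,-10,0,0,0,0,90,-10,0,0,0,0,90,-10,0,0,0,0,90,-2,0,0,0,0,90,8,0,0,0,0,90,18,0,0,0,0,90,28,0,0,0,0,90,38,0,0,0,0,90,48,0,0,0,0,90,58,0,0,0,0,90,68,0,0,0,0,90,78,0,0,0,0,90,86,0,0,0,0,90,94,0,0,0,0,90,94,0,0,0,0,88,90,0,0,0,0,45,60,0,0,0,0,0,20,0,0,0,0,0,-10,0,0,0])

```text
time_s: 7.45
position: [0.4943, 0.0884, 0.3317]
tcp_rot: [[-0.058, 0.01, 0.998], [-0.998, -0.0, -0.058], [-0.0, -1.0, 0.01]]
force: [0.3, 0.2, -0.4]
opening: 0.005
```

```bash
python3 -c "
from h import *
snap('b3',sb=(90,260,240,470));print(where())"
```

```text
(array([-0.0779,  0.1753,  0.329 ]), array([ 0.4, -0.4, -1.2]), 7.55)
```

View pics/b3_scene.png

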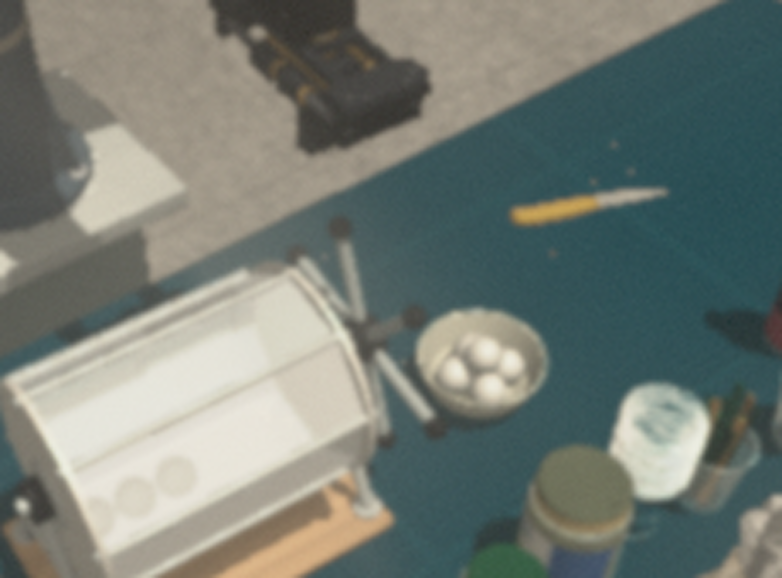

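Emit:
jog_arm(motion=[0,45,2,0,0,0,0,90,4,0,0,0,0,90,4,0,0,0,0,90,12,0,0,0,0,90,20,0,0,0,0,90,28,0,0,0,0,90,38,0,0,0,0,90,48,0,0,0,0,90,58,0,0,0,0,90,68,0,0,0,0,90,78,0,0,0,0,90,88,0,0,0,0,90,98,0,0,0,0,90,106,0,0,0,0,90,106,0,0,0,0,88,102,0,0,0,0,45,70,0,0,0,0,0,30,0,0,0,0,0,0,0,0,0,0,0,0,0,0,0])

```text
time_s: 10.05
position: [0.4914, 0.0887, 0.3288]
tcp_rot: [[-0.057, 0.002, 0.998], [-0.998, -0.0, -0.057], [-0.0, -1.0, 0.002]]
force: [0.9, 0.2, -0.1]
opening: 0.001
```

```bash
python3 -c "
from h import *
snap('b4',sb=(90,260,240,470));print(where())"
```

```text
(array([-0.0745,  0.175 ,  0.3281]), array([0.6, 0.4, 0.3]), 10.15)
```

View pics/b4_scene.png

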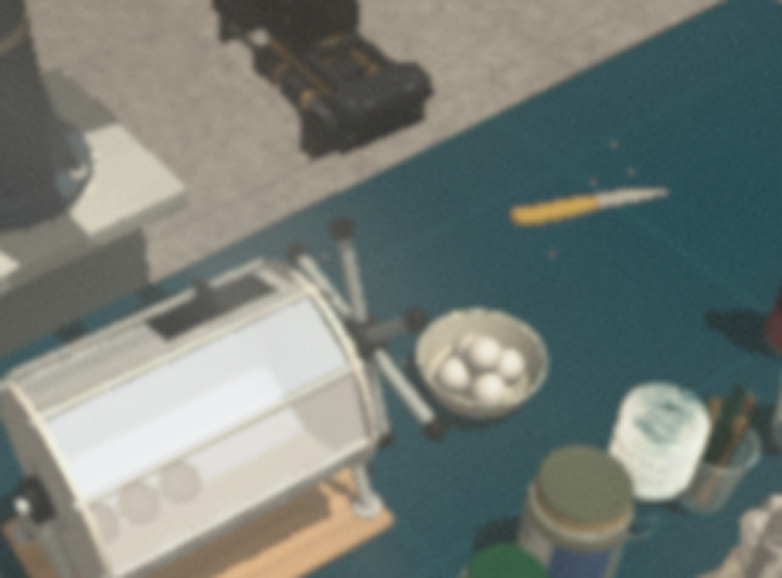

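View pics/b4_top.png

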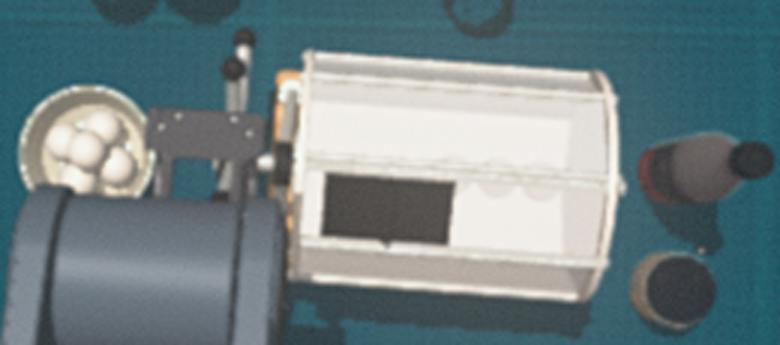

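Emit:
jog_arm(motion=[0,45,0,0,0,0,0,90,0,0,0,0,0,90,0,0,0,0,0,90,10,0,0,0,0,90,20,0,0,0,0,90,30,0,0,0,0,90,38,0,0,0,0,90,44,0,0,0,0,90,48,0,0,0,0,90,48,0,0,0,0,90,48,0,0,0,0,90,20,0,0,0,0,45,0,0,0,0,0,0,-40,0,0,0,0,0,-70,0,0,0,0,0,-70,0,0,0])

```text
time_s: 12.15
position: [0.4214, 0.0927, 0.3281]
tcp_rot: [[-0.057, 0.0, 0.998], [-0.998, -0.0, -0.057], [-0.0, -1.0, 0.0]]
force: [0.7, -0.4, -0.3]
opening: 0.001
```

```bash
python3 -c "
from h import *
snap('b5',sb=(90,260,240,470));print(where())"
```

```text
(array([-0.1444,  0.175 ,  0.3277]), array([0.3, 0.5, 0.3]), 12.25)
```

View pics/b5_scene.png

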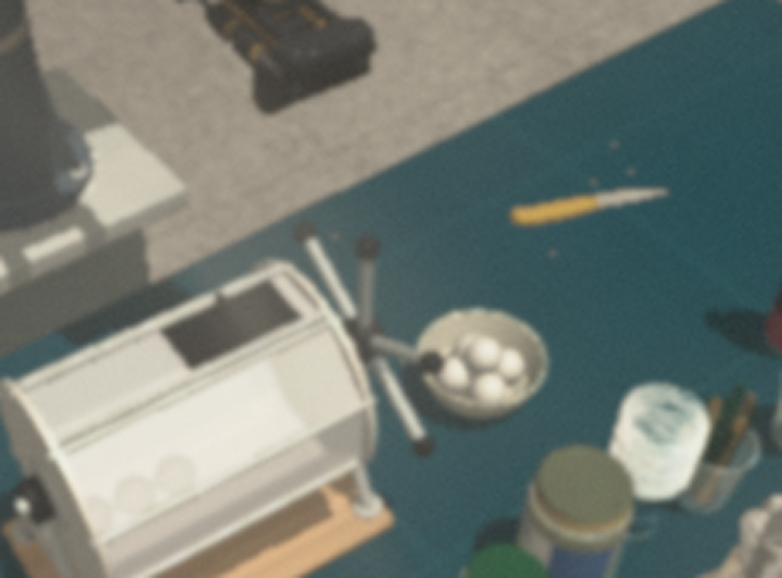

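View pics/b5_top.png

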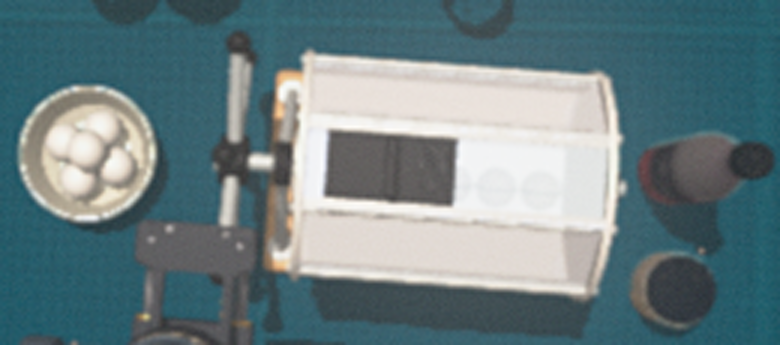

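```bash
cat >> h.py <<'E'
def refine(img,uv,f=4,rad=5):
    """centroid of the dark blob near uv, upsampled"""
    g=cv2.cvtColor(img,cv2.COLOR_BGR2GRAY);s=8*rad
    M=np.array([[8,0,-8*uv[0]+s],[0,8,-8*uv[1]+s]],float)
    w=cv2.warpAffine(g,M,(2*s+1,2*s+1),flags=cv2.INTER_CUBIC);w=cv2.GaussianBlur(w,(0,0),5)
    t=w.min()+.45*(np.median(w)-w.min());n,l,st,ce=cv2.connectedComponentsWithStats((w<t).astype(np.uint8))
    k=min(range(1,n),key=lambda i:np.hypot(*(ce[i]-s)));return np.array(uv)+(ce[k]-s)/8,st[k,4]/64
E
python3 - <<'E'
from h import *
o={n:np.ascontiguousarray(bot.capture(n)[0][:,:,::-1]) for n in("top","scene")}
for n in o: cv2.imwrite(f"pics/full5_{n}.png",o[n])
i={n:cv2.imread(f"pics/{n}0.png") for n in o}
def run(im,ks,kt):
    L=[]
    for n,l in(("scene",ks),("top",kt)):
        for uv in l:
            r,a=refine(im[n],uv);print(n,uv,np.round(r,2),a);L.append((n,r))
    print(fitphi(L));print(fitphi(L[:len(ks)]))
run(o,[(329.7,158.2),(348,162.6),(366.5,196.2),(364.2,221)],[(289,164.5)])
run(i,[(329.7,158.2),(347,161.5),(366.5,195),(365.5,220)],[(290,165),(283.3,241.7)])
E
```

```text
scene (329.7, 158.2) [328.93 157.22] 17.03125
scene (348, 162.6) [347.85 162.39] 26.640625
scene (366.5, 196.2) [364.88 197.32] 34.3125
scene (364.2, 221) [364.26 221.72] 17.953125
top (289, 164.5) [289.9  164.78] 16.59375
(np.float64(-0.07561573356467477), [[0.9, 0.8], [0.3, 0.2], [2.1, -0.8], [0.1, -1.2], [-1.1, -0.7]])
(np.float64(0.07744193276509392), [[1.0, 0.7], [0.4, 0.3], [2.2, -0.8], [0.0, -1.2]])
scene (329.7, 158.2) [328.68 157.84] 15.03125
scene (347, 161.5) [346.78 161.73] 20.40625
scene (366.5, 195) [364.67 195.47] 32.5
scene (365.5, 220) [364.97 221.22] 19.484375
top (290, 165) [290.46 166.04] 16.5625
top (283.3, 241.7) [284.45 241.99] 25.078125
(np.float64(-2.9877994097790506), [[0.7, 0.8], [0.3, -0.2], [1.8, -0.8], [-0.0, -1.1], [-1.8, -1.1], [-1.8, -0.4]])
(np.float64(-2.545387476765111), [[0.8, 0.7], [0.4, -0.0], [1.9, -0.5], [-0.1, -1.1]])
```

```bash
python3 - <<'E'
from h import *
acc=[]
for i in range(2):
  p,d=bot.capture("top")
  c=C["top"];K=c["mtx"]
  v,u=np.mgrid[196:217,320:361]
  z=d[196:217,320:361]
  cam=np.stack([(u-K[0,2])/K[0,0]*z,-(v-K[1,2])/K[1,1]*z,-z],-1).reshape(-1,3)
  W=cam@c["pose"][:3,:3].T+c["pose"][:3,3]
  g=p[196:217,320:361].max(-1).ravel()
  m=(g<75)&(z.ravel()>0)
  W=W[m];x,y,a=P0;D=W-[x,y,0];cs,sn=np.cos(a),np.sin(a);S=np.stack([cs*D[:,0]+sn*D[:,1],-sn*D[:,0]+cs*D[:,1],D[:,2]],1)
  keep=abs(S[:,2]-np.median(S[:,2]))<.008
  A=np.c_[S[keep,:2],np.ones(keep.sum())];co,*_=np.linalg.lstsq(A,S[keep,2],rcond=None)
  print(keep.sum(),co,"tilt deg",np.rad2deg(np.arctan(-co[0])),np.std(A@co-S[keep,2]),S[keep].min(0),S[keep].max(0))
  s=S[~keep];print(len(s),s.mean(0) if len(s) else '')
a=0
for ph in(-3,0,3):
    a=np.deg2rad(ph);n=np.array([np.sin(a),0,np.cos(a)]);t=np.array([np.cos(a),0,-np.sin(a)])
    for r,h,y0,y1 in((.089,.029,0,.1),(.0909*np.cos(np.pi/8),.0348,-.118,.118),(.107,.023,.046,.054)):
        print(ph,np.round((proj("top",stand(P0,[n*r+t*k+np.array([0,y,.155]) for k,y in((-h,y0),(h,y0),(h,y1),(-h,y1))]))-[210,150])*3).tolist())
E
```

```text
return _methods._mean(a, axis=axis, dtype=dtype,
  ret = ret.dtype.type(ret / rcount)
  ret = _var(a, axis=axis, dtype=dtype, out=out, ddof=ddof,
  arrmean = um.true_divide(arrmean, div, out=arrmean,
  ret = ret.dtype.type(ret / rcount)
Traceback (most recent call last):
ValueError: zero-size array to reduction operation minimum which has no identity
```

```bash
python3 - <<'E'
from h import *
p,d=bot.capture("top");np.save("pics/d6.npy",d)
print(np.round(d[194:222:3,312:370:5],3));print(p[194:222:3,312:370:5].max(-1))
for ph in(-3,0,3):
    a=np.deg2rad(ph);n=np.array([np.sin(a),0,np.cos(a)]);t=np.array([np.cos(a),0,-np.sin(a)])
    for r,h,y0,y1 in((.089,.029,0,.1),(.0909*np.cos(np.pi/8),.0348,-.118,.118),(.107,.023,.046,.054)):
        print(ph,np.round((proj("top",stand(P0,[n*r+t*k+np.array([0,y,.155]) for k,y in((-h,y0),(h,y0),(h,y1),(-h,y1))]))-[210,150])*3).tolist())
E
```

```text
[[0.942 0.939 0.938 0.936 0.935 0.937 0.938 0.935 0.935 0.934 0.933 0.934]
 [0.942 0.942 0.938 0.939 0.939 0.938 0.921 0.939 0.936 0.939 0.942 0.941]
 [0.941 0.942 0.937 0.939 0.937 0.94  0.924 0.938 0.935 0.939 0.942 0.945]
 [0.941 0.941 0.935 0.936 0.94  0.938 0.94  0.936 0.938 0.935 0.944 0.942]
 [0.944 0.939 0.934 0.935 0.935 0.935 0.938 0.935 0.936 0.936 0.942 0.941]
 [0.94  0.94  0.932 0.935 0.935 0.939 0.936 0.936 0.937 0.933 0.942 0.942]
 [0.941 0.938 0.936 0.933 0.936 0.933 0.939 0.936 0.936 0.936 0.94  0.941]
 [0.933 0.935 0.937 0.934 0.937 0.936 0.934 0.935 0.934 0.934 0.94  0.94 ]
 [0.93  0.929 0.93  0.933 0.933 0.932 0.933 0.931 0.931 0.936 0.942 0.941]
 [0.945 0.947 0.937 0.935 0.937 0.935 0.934 0.931 0.93  0.933 0.931 0.932]]
[[234 246  98 114 130 165 194 227 247 245 243 242]
 [240 248  98  98 100  96  88  98  95  96 171 238]
 [240 250 100 101 100 105  85  98  91 101 209 244]
 [239 251  99 101  99  99  83  97  96 101 230 244]
 [242 251  99  98  98  98  87  99  94 105 224 244]
 [243 241  97  95  96  94  83  94 101  95 225 242]
 [245 227  96  97  97  90  78  94  98  89 222 238]
 [243 224 124 103  94  89  87  95  96  98 231 244]
 [243 244 246 247 247 246 242 239 210 159 245 244]
 [215 203 177 194 210 191 217 228 240 241 241 240]]
-3 [[450.0, 216.0], [456.0, 140.0], [325.0, 130.0], [319.0, 206.0]]
-3 [[603.0, 235.0], [610.0, 144.0], [302.0, 120.0], [295.0, 211.0]]
-3 [[392.0, 204.0], [397.0, 143.0], [386.0, 142.0], [381.0, 204.0]]
0 [[451.0, 210.0], [456.0, 134.0], [325.0, 124.0], [320.0, 200.0]]
0 [[604.0, 230.0], [610.0, 139.0], [302.0, 115.0], [295.0, 206.0]]
0 [[393.0, 197.0], [397.0, 135.0], [387.0, 135.0], [382.0, 196.0]]
3 [[452.0, 204.0], [457.0, 128.0], [326.0, 118.0], [320.0, 194.0]]
3 [[605.0, 224.0], [609.0, 133.0], [303.0, 109.0], [296.0, 200.0]]
3 [[393.0, 189.0], [398.0, 128.0], [387.0, 127.0], [383.0, 189.0]]
```

```bash
python3 - <<'E'
from h import *
c=C["top"];K=c["mtx"];ds=[np.load("pics/d6.npy")]
ps=[]
for i in range(4):
    p,d=bot.capture("top");ds.append(d);ps.append(p)
d=np.median(ds,0);p=np.mean(ps,0)
v,u=np.mgrid[190:224,315:366];z=d[190:224,315:366];g=p[190:224,315:366].max(-1)
cam=np.stack([(u-K[0,2])/K[0,0]*z,-(v-K[1,2])/K[1,1]*z,-z],-1)
W=cam@c["pose"][:3,:3].T+c["pose"][:3,3];x,y,a=P0;D=W-[x,y,0];cs,sn=np.cos(a),np.sin(a)
S=np.stack([cs*D[...,0]+sn*D[...,1],-sn*D[...,0]+cs*D[...,1],D[...,2]],-1)
m=(g<110).astype(np.uint8);m=cv2.morphologyEx(m,cv2.MORPH_OPEN,np.ones((3,3)));
q=S[m>0];print(len(q),"x",np.percentile(q[:,0],[.5,50,99.5]),"y",np.percentile(q[:,1],[.5,50,99.5]))
me=cv2.erode(m,np.ones((3,3)))>0;q=S[me]
for it in range(6):
    A=np.c_[q[:,:2],np.ones(len(q))];co=np.linalg.lstsq(A,q[:,2],rcond=None)[0];r=q[:,2]-A@co;q=q[abs(r)<max(.004,0)] 
print(len(q),co,"phi",np.rad2deg(np.arctan(-co[0])),np.std(r))
rib=S[me&(S[...,2]>co[2]+.010)];print("rib",len(rib),rib.mean(0))
print("cover center x",q[:,0].mean(),cv2.minAreaRect(np.argwhere(m)[:,::-1].astype(np.float32)))
E
```

```text
868 x [-0.02336135  0.00014979  0.02397394] y [0.00266803 0.05033636 0.09563044]
652 [ 0.00576448 -0.00866737  0.24471635] phi -0.33027644791454347 0.000921914972919387
rib 72 [-0.00033287  0.05004074  0.26148187]
cover center x 0.000173945929507983 ((24.80309295654297, 15.45353889465332), (41.30829620361328, 21.15304183959961), 3.814074993133545)
```

Emit:
jog_arm(motion=[0,0,50,0,0,0,30,0,100,0,0,0,70,0,144,0,0,0,95,0,144,0,0,0,95,30,144,0,0,0,95,50,144,0,0,0,95,55,144,0,0,0,95,55,144,0,0,0])

```text
time_s: 13.65
position: [0.562, -0.0108, 0.2726]
tcp_rot: [[-0.058, -0.0, 0.998], [-0.998, 0.0, -0.058], [-0.0, -1.0, -0.0]]
force: [-0.6, 0.4, -0.4]
opening: 0.001
```

```bash
python3 -c "
from h import *
snap('c1',sb=(90,260,240,470));print(where())"
```

```text
(array([-0.0003,  0.08  ,  0.2735]), array([-0. ,  0.5, -0.3]), 13.75)
```

View pics/c1_scene.png

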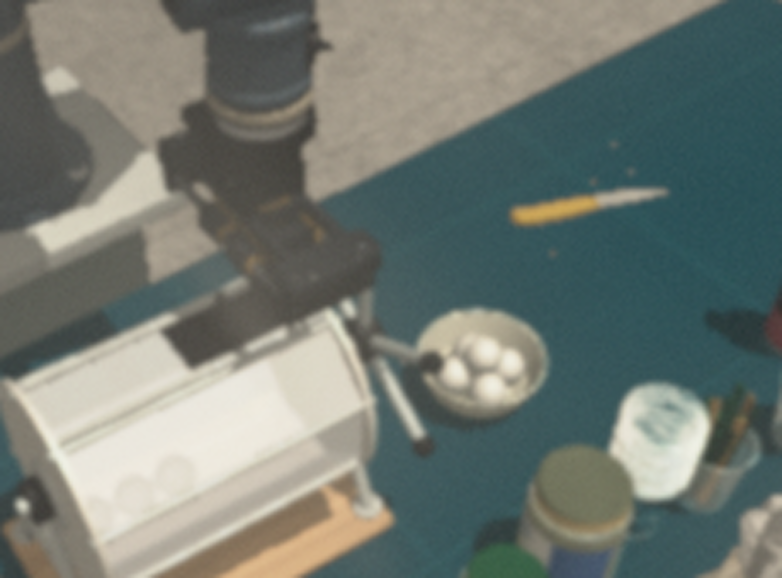

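Emit:
jog_arm(motion=[6,1,0,0,0,0,12,1,0,0,0,0,18,1,0,0,0,0,26,1,0,0,0,0,34,1,0,0,0,0,42,1,0,0,0,0,50,1,0,0,0,0,58,1,0,0,0,0,66,1,0,0,0,0,74,1,0,0,0,0,82,1,0,0,0,0,90,1,0,0,0,0,95,1,0,0,0,0,98,1,0,0,0,0])

```text
time_s: 15.5
position: [0.556, -0.1089, 0.2715]
tcp_rot: [[-0.058, -0.0, 0.998], [-0.998, 0.0, -0.058], [-0.0, -1.0, -0.0]]
force: [0.9, 2.7, -0.2]
opening: 0.002
```

```bash
python3 -c "
from h import *
snap('c2',sb=(120,290,220,450));print(where())"
```

```text
(array([-0.0013, -0.0186,  0.2714]), array([ 0.9, -0.1, -0. ]), 15.6)
```

View pics/c2_scene.png

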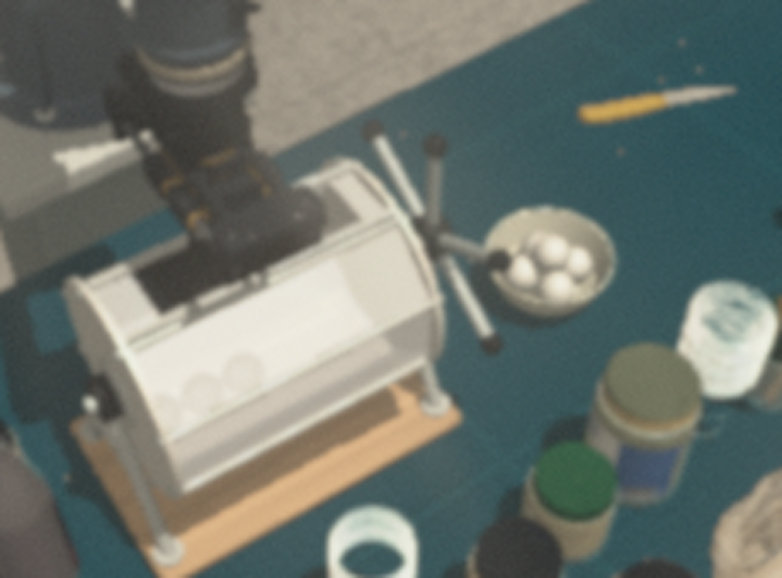

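Emit:
jog_arm(motion=[1.5,0,0,0,0,0,3,0,0,0,0,0])

```text
time_s: 15.85
position: [0.5555, -0.1113, 0.2714]
tcp_rot: [[-0.057, -0.001, 0.998], [-0.998, 0.001, -0.057], [-0.001, -1.0, -0.001]]
force: [-0.2, 1.7, -0.3]
opening: 0.002
```

Emit:
jog_arm(motion=[1,0,0,0,0,0])

```text
time_s: 15.98
position: [0.5554, -0.1116, 0.2714]
tcp_rot: [[-0.058, -0.001, 0.998], [-0.998, 0.002, -0.058], [-0.002, -1.0, -0.001]]
force: [0.2, 5.3, 1.2]
opening: 0.007
```

Emit:
jog_arm(motion=[0.7,0,0,0,0,0,0.7,0,0,0,0,0])

```text
time_s: 16.23
position: [0.5554, -0.1116, 0.2714]
tcp_rot: [[-0.058, -0.001, 0.998], [-0.998, 0.003, -0.058], [-0.003, -1.0, -0.001]]
force: [0.3, 6.7, 1.8]
opening: 0.007
```

Emit:
jog_arm(motion=[-5,0,0,0,0,0,-12,-2,0,0,0,0,-12,-45,0,0,0,0,-12,-95,0,0,0,0,-12,-100,-60,0,0,0,-12,-100,-120,0,0,0,-12,-100,-150,0,0,0,-12,-100,-150,0,0,0])

```text
time_s: 17.23
position: [0.405, -0.0923, 0.3721]
tcp_rot: [[-0.059, 0.0, 0.998], [-0.998, -0.001, -0.059], [0.001, -1.0, 0.001]]
force: [0.2, 0.2, 0.6]
opening: 0.005
```

```bash
python3 - <<'E'
from h import *
o=snap('d1',sb=(120,290,220,450));print(where())
ds=[o["top"][1]];ps=[o["top"][0]]
for i in range(4):
    p,d=bot.capture("top");ds.append(d);ps.append(p[:,:,::-1])
np.save("pics/dd.npy",np.array(ds));np.save("pics/pp.npy",np.array(ps))
c=C["top"];K=c["mtx"];d=np.median(ds,0);p=np.mean(ps,0)
v,u=np.mgrid[186:228,310:410];z=d[186:228,310:410];g=p[186:228,310:410].max(-1)
cam=np.stack([(u-K[0,2])/K[0,0]*z,-(v-K[1,2])/K[1,1]*z,-z],-1)
W=cam@c["pose"][:3,:3].T+c["pose"][:3,3];x,y,a=P0;D=W-[x,y,0];cs,sn=np.cos(a),np.sin(a)
S=np.stack([cs*D[...,0]+sn*D[...,1],-sn*D[...,0]+cs*D[...,1],D[...,2]],-1)
m=cv2.morphologyEx((g<110).astype(np.uint8),cv2.MORPH_OPEN,np.ones((3,3)))
q=S[(m>0)&(S[...,2]>.23)];print(len(q),"y",np.percentile(q[:,1],[.5,50,99.5]))
me=(cv2.erode(m,np.ones((3,3)))>0)&(S[...,2]>.235);q=S[me]
for it in range(6):
    A=np.c_[q[:,:2],np.ones(len(q))];co=np.linalg.lstsq(A,q[:,2],rcond=None)[0];r=q[:,2]-A@co;q=q[abs(r)<.004]
print(len(q),co,"phi",np.rad2deg(np.arctan(-co[0])))
rib=S[me&(S[...,2]>co[2]+.010)];print("rib",len(rib),rib.mean(0))
L=[("scene",refine(o["scene"][0],uv)[0]) for uv in [(329.7,158.2),(348,162.6),(366.5,196.2),(364.2,221)]];print(fitphi(L),L)
E
```

```text
(array([-0.1501, -0.0111,  0.3722]), array([-0.5, -0.5,  0. ]), 17.325)
892 y [-0.08307637 -0.03377349  0.01121719]
675 [ 0.00905824 -0.00305912  0.24419625] phi -0.5189844732994544
rib 74 [ 7.38488708e-05 -3.46019282e-02  2.61212041e-01]
(np.float64(0.0355965798818616), [[1.0, 0.7], [0.5, 0.2], [2.2, -0.8], [-0.1, -1.3]]) [('scene', array([328.8732159 , 157.27023487])), ('scene', array([347.74679487, 162.48301282])), ('scene', array([364.86799173, 197.31781939])), ('scene', array([364.3532441 , 221.82225499]))]
```

View pics/d1_top.png

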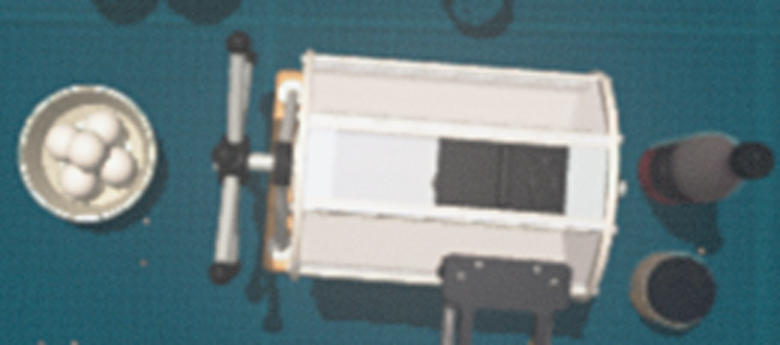

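View pics/d1_scene.png

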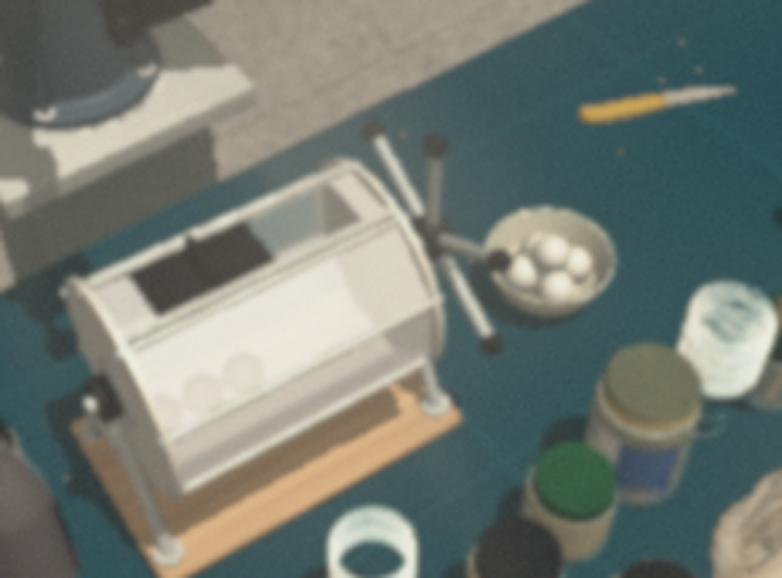

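```bash
python3 -c "
from rig import bot
print(bot.hand_in())"
```

```text
the job is handed in; nothing more can be done
None
```

The raffle drum's hatch now faces straight up and its cover is fully open. I handed the job in at about 17.5 s of robot time.

With the gripper shut, I pushed the star wheel's spokes round in four fingertip strokes, about 180° in all. I checked the angle before touching the cover, then pushed its rib toward the stand's -y until it stopped.

- **Hatch angle:** just before the cover push, the cover's depth plane gave -0.3° and the spoke knobs about 0°. After it they gave -0.5° and 0.0°, so the two methods differ by about half a degree. Knob residuals reached about 2 px.
- **Cover opening:** the rib moved from y = +50.0 mm to y = -34.6 mm, about 84.6 mm of the 85 mm travel. At the end it would not move further, with the force rising to 6.7 N. No larger force was reported at the end of any move.
- **Surroundings:** the stand, bottle, jar and bowl look unmoved in the final pictures, though I did not re-measure them numerically. The capsules are still in the drum, and the arm is clear of everything.

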